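# Load the strap under the leaf spring of the tacking jig

### The arm

A 6-joint arm with a two-finger parallel gripper is mounted at the origin on the work surface. World frame = base frame: x ahead of the robot, y to its left, z up, the work surface at z = 0. Lengths are in m, angles in rad, forces in N, time in s.
With the tool pointing down it reaches from about 0.3 to 0.85 m from the base axis. Payload 5.4 kg.
Tool frame: the origin (TCP) lies midway between the tips of the shut fingers; the grasp point (between the pads) lies 19 mm behind it; z points along the fingers, x is the direction in which the jaws open and shut, and the axes are right-handed (so a half turn about z gives the same grasp; the last joint's range is limited). The gripper opens to 85 mm and grips with 20 to 120 N. Pads are 22 mm wide; open, the fingers measure 114 mm over their backs; the gripper's body (76 mm by 85 mm) begins 54 mm behind the grasp point. The pads swing forward as they close: fully open they stand 13 mm farther back than shut.
Start: joints at [-1.351, 0.158, 1.597, -0, 1.386, -0.21], TCP at [0.24, -0.523, 0.211] pointing down, gripper open.
Joint ranges: [-2.91, 2.91], [-0.94, 2.29], [0.18, 2.7], [-1.29, 4.43], [0.17, 2.64], [-3, 3]. Speed limits (rad/s): [2.57, 2.57, 3.14, 3.14, 3.14, 3.14].

### API

Orientations are given as [roll, pitch, yaw] about the fixed x, y, z axes, in that order (R = Rz(yaw) Ry(pitch) Rx(roll)).
In Python, from plant import env gives the robot as it stands. The module is installed in compiled form; this text tells all that it offers.
- The arm moves only by the tool jog_arm, never from a script. Its argument "plan" is a list of rows, each a list of 3 entries, a list of its own where there are three numbers: the turn, a rotation vector about the tool's x, y, z in rad, then the shift along the tool's x, y, z in m, then the gripper command: -1 is shut, 1 is fully open, values between are in proportion. A call has exactly 10 rows; each row is the pose to reach, as a shift and turn from the pose measured when the call began, along the tool's axes at that moment; what a row does not reach only later rows make up. A row lasts 1/8 s, in which the tool goes at most 62.5 mm and 10.7 degrees, less where a joint would pass 70% of its speed; a pose out of reach is approached as far as the arm can. A call with a gripper value outside its range is refused whole. The fingers move at their own pace and stop on an object; "force" is the grip in N (left out, the last holds). Time passes only in rows, so rows that repeat a pose let the fingers close, or fill a call up. It gives the time, the measured TCP pose, the force and the opening at its end, in the units of the state.
- env.sense(): the state, without advancing time (a new reading comes with each control period).
- env.snapshot(name): name is "scene" or "top" or "wrist"; returns a dict with "pixels" (480x640x3 uint8, red, green, blue), "intrinsics" (3x3 intrinsics, pixels), "pose" (4x4, takes a point from camera to world coordinates). Camera axes: x right, y down, z forward; pixel columns grow to the right and rows downward; lengths in m; the calibration is good to about 2 mm. A picture is of the moment at which its call begins. There is no depth.
- env.finish_job(): hands the job in, once; it reports no verdict.
The state is a dict: "clock": time; "q": joint angles; "joint_vel": joint speeds; "joint_efforts": joint torques, N m; "tcp_pos": TCP position; "tcp_rot": TCP orientation; "ft_force": force on the tool from outside, world axes, zero at the start; "wrist_torque": the same for the moment, N m; "gripper_width": opening from 0.0 (shut) to 1.0 (fully open).
Only numpy, scipy, OpenCV 4.12 (cv2) and the standard library are available. Lean on these libraries where they do the work, as an engineer would, in place of code of your own. Each camera call takes 0.05 s, during which the arm holds its last target. There are 200 camera calls.

### The job

Load the ribbed steel strap into the tacking jig: with the fingertips press it down hard on its tread, behind the rib, and, keeping it pressed, push it along the bed, under the bridge and the leaf spring, fully home against the stop, so that the sprung bar pops up behind it. Then let go and move clear. Do not pick the strap up or tip it, and leave the other things on the bench where they are.

Things in the scene. Friction and masses are not known exactly. Their poses are not given: they have to be found in the camera images.
- jig: Tacking jig fixed to the bench: steel bed with two guide rails, 235 x 100 mm. Origin on the bench surface; x = direction the strap is pushed, y across, z up. In its frame: bed x -130 to +105 mm, bed surface z = 20 mm; rail tops z = 34 mm, channel between the rails 65 mm wide, open above. The loading place is the channel before the bridge.
- jig_bridge (a point): Middle of the underside of the bridge bar that crosses the channel, 31 mm above the bench (jig x = 28 mm). The bar runs from jig x = 22 to 34 mm; top of it and its screws 56 mm above the bench. In the loading place the strap's top is at 36 mm, too high to pass; pressed fully down its top is at 26.5 mm. Jig and strap are smooth ground steel (friction about 0.25). It passes once pressed down by more than 5 mm.
- jig_stop (a point): Middle of the stop's face (jig x = 78 mm, 23 mm above the bench; stop top at 36 mm), where the middle of the strap's nose comes when fully home. The strap's tail is then at jig x = -32 mm, 3 mm past the end of the sprung bar, which springs up behind it and keeps it in. Axes as the jig's.
- lift_bar (a joint): Sprung bar in the bed under the strap, jig x = -115 to -35 mm; how far it is pressed down in m: 0 = up (10 mm above the bed), 0.0095 = fully down. Spring 11 N when up, 16 N when down; the strap's weight takes about 3 N. Near home only the strap's tail is on the bar, and up to about 20 N on the tread keeps it down.
- leaf (a joint): The leaf spring just beyond the bridge, hinged there and sloping down and away to a rounded tip at about jig x = 67 mm. Its lift in rad: 0 when free, about 0.12 when the strap is under it. It presses on the strap with about 4 N.
- strap_tread (a point): The strap: loose steel plate 110 x 60 x 6 mm, about 0.32 kg, lying lengthwise in the loading place, with a cross rib 8 mm thick, 44 mm wide, 12 mm high. This point: middle of the tread (flat top between tail and rib), on the top surface; x to the nose, z up. Tail end 21 mm back, rib's near face 21 mm ahead, far face 29 mm, nose 89 mm ahead. Starts 36 mm above the bench.
- strap_nose (a point): Middle of the front end face of the strap, half-way up its 6 mm thickness; axes as the strap's. Starts about 67 to 78 mm short of the stop.
- spare_plate: Bystander, leave alone: a flat plate with no rib, 90 x 50 x 8 mm. Origin under its middle.
- collar: Bystander, leave alone: a short steel collar, 32 mm across, 16 mm high. Origin under its middle.
- pipe_stub: Bystander, leave alone: an upright stub of pipe, 42 mm across, 50 mm high. Origin under its middle.
- square: Bystander, leave alone: a triangular welding square of flat bars lying down, about 90 x 80 mm, 16 mm high. Origin under its middle.
- hammer: Bystander, leave alone: a hammer lying flat, 240 mm long.
- brush: Bystander, leave alone: a brush lying flat, 220 mm long.
- tin: Bystander, leave alone: a plain metal tin, 68 mm across, 110 mm high. Origin under its middle.
- strap: The same strap; origin in the middle of its underside, x towards the nose, z up.
Mind the look-alikes: they are no part of the job. What is shaped like the strap but brown or yellow is not meant.

How it is judged:
By the outcome, as a careful person would: the job done as asked, in the order asked, and still so for the second after the job is handed in, with the robot touching nothing.
It also fails if it takes over 35 s, if anything falls off the work surface, if the arm or the gripper's body presses on something with over 40 N, if the wrist force passes 120 N, or if a joint passes its speed limit or range.

## Working session

There is one attempt and no reset: what is moved stays moved. The work goes in short steps, Python scripts to look and compute and a tool call to move; the robot and the scene stay as the last step left them, time stands still between calls to the robot, and variables do not carry over. Pictures are saved under pics/ and viewed, about 8 in all and at most 12, crops included, and the job is handed in when it is done.

Besides the shell and the picture viewer there is one more tool, called by a JSON object that holds its "method" and its "body", one argument or row to a line. jog_arm: Moves the arm, as the interface text tells. Its arguments: {"type":"object","properties":{"plan":{"type":"array","items":{"type":"array"}},"force":{"type":"number"}},"required":["plan"]}

```bash
mkdir -p pics; cat > h.py <<'E'
import numpy as np, cv2
from plant import env
def snap(n,f):
    s=env.snapshot(n); np.savez('pics/'+f+'.npz',**{k:np.array(v) for k,v in s.items()})
    cv2.imwrite('pics/'+f+'.png',s['pixels'][:,:,::-1]); return s
def load(f): return np.load('pics/'+f+'.npz')
def ray(s,uv,z):
    K=np.array(s['intrinsics']);P=np.array(s['pose'])
    d=P[:3,:3]@np.linalg.solve(K,[uv[0],uv[1],1.]);o=P[:3,3]
    return o+d*(z-o[2])/d[2]
def proj(s,p):
    K=np.array(s['intrinsics']);P=np.array(s['pose'])
    c=K@(P[:3,:3].T@(np.array(p)-P[:3,3]));return c[:2]/c[2]
E
python3 - <<'E'
from h import *
for n in ['scene','top']:
    s=snap(n,n+'0');print(n,s['intrinsics'],np.round(s['pose'],3))
print(env.sense())
E
```

```text
scene [[535.94993815   0.         311.02454867]
 [  0.         535.94993815 239.64147172]
 [  0.           0.           1.        ]] [[-0.576  0.502 -0.645  1.288]
 [ 0.818  0.364 -0.446  0.462]
 [ 0.011 -0.784 -0.62   0.808]
 [ 0.     0.     0.     1.   ]]
top [[605.01801825   0.         319.90005169]
 [  0.         605.01801825 243.6116667 ]
 [  0.           0.           1.        ]] [[-0.015 -0.988  0.153  0.315]
 [-1.     0.016  0.003 -0.097]
 [-0.006 -0.153 -0.988  1.511]
 [ 0.     0.     0.     1.   ]]
{'clock': 0.1, 'q': array([-1.35108731e+00,  1.59027080e-01,  1.59810253e+00, -1.39875190e-05,
        1.38617795e+00, -2.10101892e-01]), 'joint_vel': array([ 1.06328676e-03, -1.21578802e-03, -2.30101119e-03,  9.41471551e-05,
       -4.64235692e-04,  2.97913169e-04]), 'joint_efforts': array([-5.28307210e-04, -3.96989465e+01, -3.32337856e+01, -2.25347126e-04,
        4.15661591e-03,  6.29353934e-06]), 'tcp_pos': array([ 0.23945051, -0.52214312,  0.2096942 ]), 'tcp_rot': array([-3.14124844e+00,  1.68006724e-03, -1.14098255e+00]), 'ft_force': array([-0.3016949 ,  0.79664823, -0.79093373]), 'wrist_torque': array([-0.05892979, -0.01040427, -0.01489404]), 'gripper_width': 0.9961271287600197}
```

View pics/scene0.png

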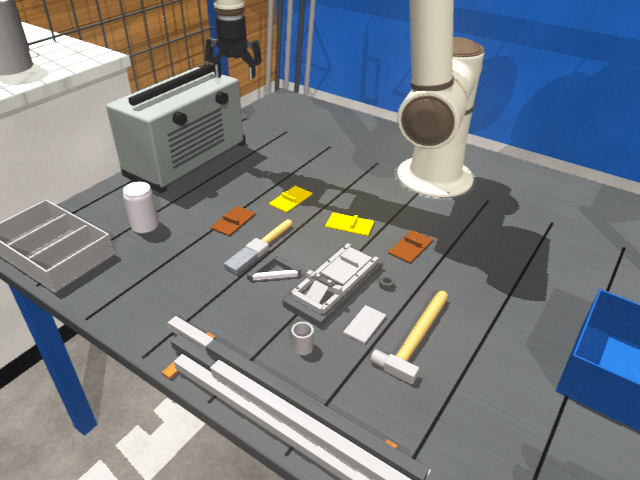

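View pics/top0.png

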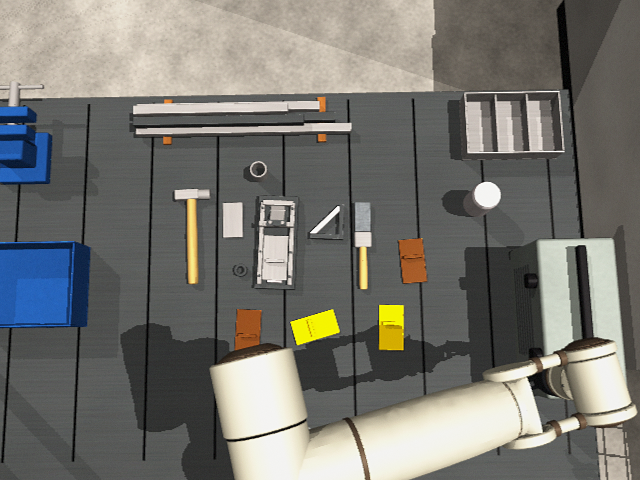

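The jig sits at about (276,243) in the top view, pushing upwards in the image (world +x, away from the base). The bridge and leaf are near (277,212) and the strap's rib is near (274,262). The brown and yellow straps are decoys. I'll enlarge the jig in both views.

```bash
python3 - <<'E'
import cv2,numpy as np
a=cv2.imread('pics/top0.png')[188:298,240:312];b=cv2.imread('pics/scene0.png')[236:326,276:392]
a=cv2.resize(a,None,fx=5.4,fy=5.4,interpolation=3)
b=cv2.resize(b,None,fx=3.5,fy=3.5,interpolation=3)
im=np.zeros((600,800,3),np.uint8);im[:a.shape[0],:a.shape[1]]=a;im[:b.shape[0],390:390+b.shape[1]]=b[:,:410]
cv2.imwrite('pics/c0.png',im)
E
```

```text
(no output)
```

View pics/c0.png

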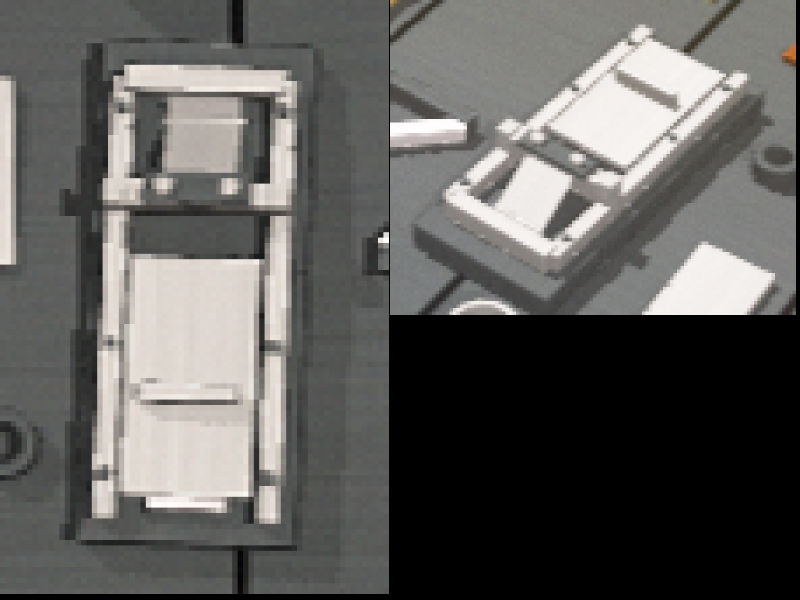

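The crop shows the strap's nose edge at crop (131–262,260), its rib at about (188,392) and its tail edge at (122–252,495). The sprung bar's end shows behind the tail. Next I'll cast these to positions.

```bash
python3 - <<'E'
from h import *
s=load('top0')
f=lambda x,y,z: ray(s,(x/5.4+240-.5+.09,y/5.4+188-.5+.09),z)
for n,p in dict(nl=(131,259,.036),nr=(262,260,.036),tl=(122,494,.036),tr=(252,497,.036),bfl=(104,44,.02),bfr=(315,44,.02),btl=(80,538,.02),btr=(296,546,.02),ribmid=(188,386,.048)).items(): print(n,np.round(f(*p),4))
nose=(f(131,259,.036)+f(262,260,.036))/2;tail=(f(122,494,.036)+f(252,497,.036))/2
d=nose-tail;yaw=np.arctan2(d[1],d[0]);print(np.linalg.norm(d),yaw,'tread',tail+d*21/110)
E
```

```text
nl [0.5654 0.046  0.036 ]
nr [ 0.564 -0.014  0.036]
tl [0.4575 0.0502 0.036 ]
tr [ 0.4553 -0.0087  0.036 ]
bfl [0.6703 0.0601 0.02  ]
bfr [ 0.6687 -0.0386  0.02  ]
btl [0.4392 0.071  0.02  ]
btr [ 0.4341 -0.0277  0.02  ]
ribmid [0.5048 0.0192 0.048 ]
0.10839286211724208 -0.04359144043568014 tread [0.47708504 0.01985552 0.036     ]
```

{"method": "jog_arm", "body": {
  "plan": [
    [[0, 0, 0.05], [0, 0, -0.05], -1],
    [[0, 0, 0.1], [-0.045, -0.045, -0.05], -1],
    [[0, 0, 0.15], [-0.09, -0.09, -0.05], -1],
    [[0, 0, 0.2], [-0.135, -0.135, -0.05], -1],
    [[0, 0, 0.25], [-0.18, -0.18, -0.05], -1],
    [[0, 0, 0.3], [-0.225, -0.225, -0.05], -1],
    [[0, 0, 0.35], [-0.27, -0.27, -0.05], -1],
    [[0, 0, 0.4], [-0.315, -0.315, -0.05], -1],
    [[0, 0, 0.475], [-0.36, -0.36, -0.05], -1],
    [[0, 0, 0.475], [-0.405, -0.405, -0.05], -1]
  ]
}}

```text
clock: 1.35
tcp_pos: [0.4355, 0.0072, 0.2604]
tcp_rot: [3.142, 0.001, -1.617]
ft_force: [1.4, -0.8, 1.5]
gripper_width: 0.004
```

```bash
python3 - <<'E'
from h import *
e=env.sense();print(e['q'],e['tcp_pos'],e['tcp_rot'],e['gripper_width'],e['ft_force'])
s=snap('wrist','w1');print(s['intrinsics'],np.round(s['pose'],4))
for p in [(.4771,.0199,.036),(.5647,.016,.036)]: print(proj(s,p))
E
```

```text
[-2.63514943e-01 -2.50338928e-01  1.89362344e+00  1.38789167e-03
  1.49867207e+00  1.35301049e+00] [0.43550438 0.00716025 0.26040735] [ 3.14153634e+00  1.43019768e-03 -1.61662573e+00] 0.004002254626799482 [ 1.44936523 -0.78001711  1.5468385 ]
[[335.57813915   0.         318.88002128]
 [  0.         335.57813915 238.52148988]
 [  0.           0.           1.        ]] [[-4.490e-02 -9.635e-01 -2.639e-01  5.022e-01]
 [-9.990e-01  4.310e-02  1.280e-02  3.300e-03]
 [-9.000e-04  2.642e-01 -9.645e-01  4.236e-01]
 [ 0.000e+00  0.000e+00  0.000e+00  1.000e+00]]
[305.57688298 170.23721189]
[304.67631169  86.42213712]
```

View pics/w1.png

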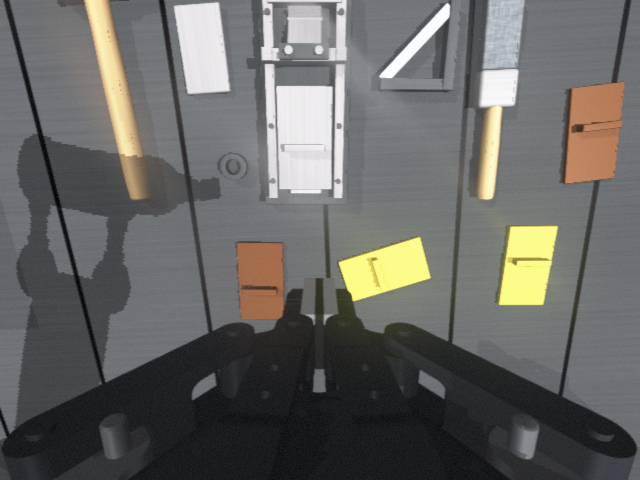

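The wrist view agrees with the top estimate: the strap's nose is at y≈86, its rib at y≈148 and its tail at y≈189. The shut fingers are at (320,285). I'll move above the tread and look from near.

{"method": "jog_arm", "body": {
  "plan": [
    [[0, 0, 0], [-0.005, -0.015, 0.04], -1],
    [[0, 0, 0], [-0.01, -0.03, 0.08], -1],
    [[0, 0, 0], [-0.0147, -0.046, 0.12], -1],
    [[0, 0, 0], [-0.0147, -0.046, 0.16], -1],
    [[0, 0, 0], [-0.0147, -0.046, 0.17], -1],
    [[0, 0, 0], [-0.0147, -0.046, 0.17], -1],
    [[0, 0, 0], [-0.0147, -0.046, 0.17], -1],
    [[0, 0, 0], [-0.0147, -0.046, 0.17], -1],
    [[0, 0, 0], [-0.0147, -0.046, 0.17], -1],
    [[0, 0, 0], [-0.0147, -0.046, 0.17], -1]
  ]
}}

```text
clock: 2.65
tcp_pos: [0.4834, 0.0288, 0.0908]
tcp_rot: [-3.14, 0.007, -1.608]
ft_force: [0.2, 0.2, -0.3]
gripper_width: 0.003
```

```bash
python3 - <<'E'
from h import *
e=env.sense();print(e['tcp_pos'],e['tcp_rot'],e['ft_force'])
s=snap('wrist','w2');print(np.round(s['pose'],4))
for p in [(.4771,.0199,.036),(.5647,.016,.036),(.4985,.019,.036),e['tcp_pos']]: print(proj(s,p))
E
```

```text
[0.48344874 0.02875808 0.09079078] [-3.14020843  0.00729466 -1.60839816] [ 0.23906192  0.16427064 -0.27135745]
[[-0.0367 -0.9643 -0.2624  0.5499]
 [-0.9993  0.0337  0.0162  0.0245]
 [-0.0067  0.2628 -0.9648  0.2541]
 [ 0.      0.      0.      1.    ]]
[331.63848054 257.20821493]
[334.16765121 121.73490224]
[332.12918099 226.69125355]
[317.47702645 279.45105538]
```

View pics/w2.png

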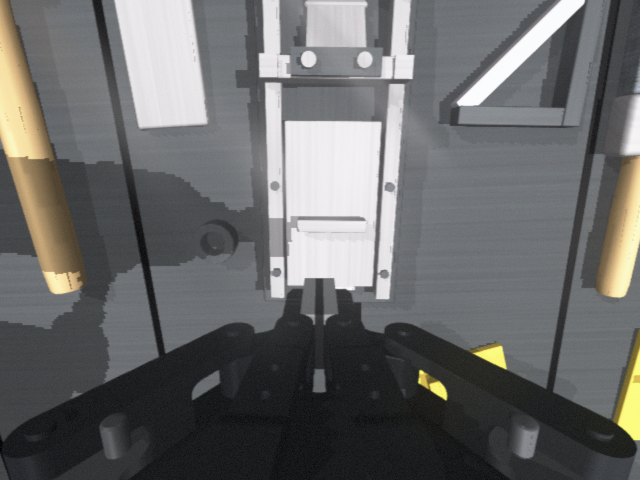

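The near view shows the strap's nose edge at y≈121 (x 285–381), its rib at (297–365, 219–231) and its tail at y≈287. The shut fingertips are at (318,280).

```bash
python3 - <<'E'
from h import *
s=load('w2')
for n,p in dict(nl=(285,121.5,.036),nr=(381,121.5,.036),tl=(286.5,287,.036),sr=(378.5,227,.036),sl=(286.5,227,.036),ribbase=(332,231.5,.036),ribtopnear=(332,231.5,.048),ribfar=(332,219,.048),stop=(336,2,.036),railL=(283,200,.034),railR=(385,200,.034),brl=(332,76,.056)).items(): print(n,np.round(ray(s,p[:2],p[2]),4))
g=cv2.cvtColor(s['pixels'],cv2.COLOR_RGB2GRAY);print(g[210:240,332]);print(g[280:300,295])
E
```

```text
nl [0.566  0.0462 0.036 ]
nr [ 0.5638 -0.0127  0.036 ]
tl [0.4562 0.0521 0.036 ]
sr [ 0.4972 -0.0119  0.036 ]
sl [0.4994 0.0494 0.036 ]
ribbase [0.4952 0.0192 0.036 ]
ribtopnear [0.4982 0.0195 0.048 ]
ribfar [0.5063 0.0193 0.048 ]
stop [0.6287 0.0134 0.036 ]
railL [0.5172 0.0508 0.034 ]
railR [ 0.5148 -0.0163  0.034 ]
brl [0.5868 0.0174 0.056 ]
[235 236 236 234 236 232 183 143 140 144 183 225 237 238 235 234 232 235
 233 231 228 223 195 220 223 224 225 224 225 224]
[233 234 233 233 231 184 125 113  98  65  55  56  58  54  51  54  51  53
  57  61]
```

```bash
cat >> h.py <<'E'
from scipy.spatial.transform import Rotation as Ro
def go(p,yaw=-1.616):
    e=env.sense();R=Ro.from_euler('xyz',e['tcp_rot'])
    print('t',e['clock'],'pos',np.round(e['tcp_pos'],4),'rot',np.round(e['tcp_rot'],4),'F',np.round(e['ft_force'],1),'T',np.round(e['wrist_torque'],2))
    print('shift',np.round(R.inv().apply(np.array(p)-e['tcp_pos']),4),'turn',np.round((R.inv()*Ro.from_euler('xyz',[np.pi,0,yaw])).as_rotvec(),4))
    print('tool axes in world:\n',np.round(R.as_matrix(),4))
E
python3 -c "
from h import *
go([.484,.0195,.041])"
```

```text
t 2.7 pos [0.4833 0.0288 0.0906] rot [-3.1405  0.0073 -1.6084] F [-0.2 -0.6 -0.1] T [-0.08  0.04  0.03]
shift [ 0.0096 -0.001   0.0496] turn [-0.001   0.0073  0.0076]
tool axes in world:
 [[-0.0376 -0.9993  0.0013]
 [-0.9993  0.0376  0.0073]
 [-0.0073 -0.0011 -1.    ]]
```

{"method": "jog_arm", "body": {
  "plan": [
    [[0, 0.007, 0.008], [0.005, 0, 0.01], -1],
    [[0, 0.007, 0.008], [0.0096, -0.001, 0.02], -1],
    [[0, 0.007, 0.008], [0.0096, -0.001, 0.035], -1],
    [[0, 0.007, 0.008], [0.0096, -0.001, 0.045], -1],
    [[0, 0.007, 0.008], [0.0096, -0.001, 0.0496], -1],
    [[0, 0.007, 0.008], [0.0096, -0.001, 0.0496], -1],
    [[0, 0.007, 0.008], [0.0096, -0.001, 0.0496], -1],
    [[0, 0.007, 0.008], [0.0096, -0.001, 0.0496], -1],
    [[0, 0.007, 0.008], [0.0096, -0.001, 0.0496], -1],
    [[0, 0.007, 0.008], [0.0096, -0.001, 0.0496], -1]
  ]
}}

```text
clock: 3.95
tcp_pos: [0.4841, 0.0195, 0.0411]
tcp_rot: [-3.14, 0.0, -1.616]
ft_force: [0.9, 1.0, 0.1]
gripper_width: 0.003
```

```bash
python3 -c "
from h import *
go([.484,.0195,.0255])"
```

```text
t 3.95 pos [0.4841 0.0195 0.0411] rot [-3.1403e+00  3.0000e-04 -1.6164e+00] F [0.9 1.  0.1] T [ 0.02  0.01 -0.  ]
shift [-0.      0.0002  0.0156] turn [-0.0013  0.0003 -0.0004]
tool axes in world:
 [[-4.56e-02 -9.99e-01  1.30e-03]
 [-9.99e-01  4.56e-02  2.00e-04]
 [-3.00e-04 -1.30e-03 -1.00e+00]]
```

Very accurate. Now I'll press down with a moderate overtravel.

{"method": "jog_arm", "body": {
  "plan": [
    [[0, 0, 0], [0, 0, 0.003], -1],
    [[0, 0, 0], [0, 0, 0.006], -1],
    [[0, 0, 0], [0, 0, 0.009], -1],
    [[0, 0, 0], [0, 0, 0.012], -1],
    [[0, 0, 0], [0, 0, 0.014], -1],
    [[0, 0, 0], [0, 0, 0.015], -1],
    [[0, 0, 0], [0, 0, 0.0155], -1],
    [[0, 0, 0], [0, 0, 0.0155], -1],
    [[0, 0, 0], [0, 0, 0.0155], -1],
    [[0, 0, 0], [0, 0, 0.0155], -1]
  ]
}}

```text
clock: 5.2
tcp_pos: [0.4842, 0.0195, 0.0257]
tcp_rot: [-3.14, 0.0, -1.616]
ft_force: [0.4, 0.0, -0.1]
gripper_width: 0.004
```

```bash
python3 -c "
from h import *
go([.484,.0195,.0255])
s=snap('wrist','w3')"
```

```text
t 5.2 pos [0.4842 0.0195 0.0257] rot [-3.1402e+00  3.0000e-04 -1.6165e+00] F [ 0.4  0.  -0.1] T [ 0.02 -0.01  0.01]
shift [-0.      0.0002  0.0002] turn [-0.0014  0.0003 -0.0005]
tool axes in world:
 [[-4.57e-02 -9.99e-01  1.50e-03]
 [-9.99e-01  4.57e-02  2.00e-04]
 [-3.00e-04 -1.40e-03 -1.00e+00]]
```

View pics/w3.png

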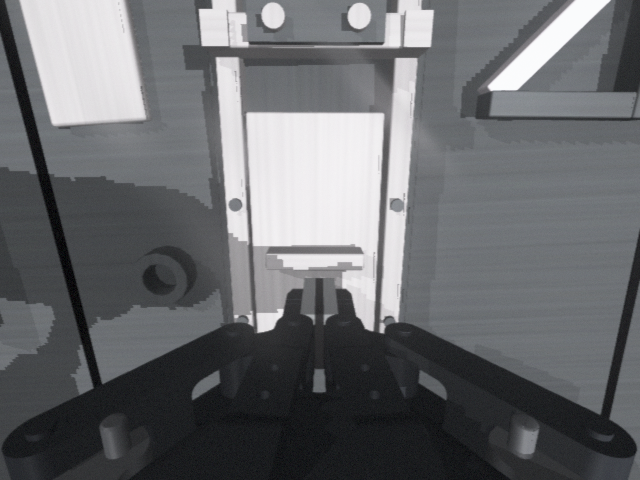

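The fingertips are at (320,280), just behind the rib (near edge y≈270), and the nose edge is at y≈113. The sensor shows no force at TCP z=0.0257, so I need the strap's actual height from this view.

```bash
python3 - <<'E'
from h import *
s=load('w3');P=s['pose'];print(np.round(P[:3,3],4))
for z in (.036,.0265):
  print(z,'nose corners',proj(s,(.566,.0462,z)),proj(s,(.5638,-.0127,z)),'sides at y=200:',ray(s,(248,200),z)[:2],ray(s,(382,200),z)[:2], 'w',ray(s,(247,114),z)[1]-ray(s,(383,114),z)[1])
print('rail w',ray(s,(240,150),.034)[1]-ray(s,(393,150),.034)[1],proj(s,(.4842,.0195,.0257)),proj(s,(.4842,.0195,.0362)))
print('bed-rail screws',ray(s,(235,205),.034),ray(s,(397,205),.034)); w=load('w2');print(ray(w,(274,186),.034),ray(w,(390,187),.034))
E
```

```text
[0.5507 0.0158 0.189 ]
0.036 nose corners [246.44992903 113.57014036] [383.89876289 112.4922165 ] sides at y=200: [0.52884116 0.04926686] [ 0.52609324 -0.01206162] w 0.05830021593397698
0.0265 nose corners [250.78052868 115.58189443] [379.99813223 114.56985027] sides at y=200: [0.52748259 0.05134359] [ 0.52456403 -0.0137934 ] w 0.061920675646762506
rail w 0.068255631743891 [317.46089058 279.53181811] [317.37945253 287.66327056]
bed-rail screws [0.52649315 0.05598916 0.034     ] [ 0.52311402 -0.01942024  0.034     ]
[0.52660827 0.05612613 0.034     ] [ 0.52323985 -0.01941889  0.034     ]
```

```bash
python3 - <<'E'
from h import *
a,b=load('w2'),load('w3')
ga,gb=[cv2.cvtColor(s['pixels'],cv2.COLOR_RGB2GRAY) for s in (a,b)]
print(ga[123:128,278:292].mean(0).round(),ga[123:128,374:390].mean(0).round())
print(gb[118:124,238:256].mean(0).round(),gb[118:124,374:394].mean(0).round())
print(ga[114:128,320],gb[104:122,320])
im=cv2.resize(b['pixels'][230:350,220:420,::-1],None,fx=4,fy=4,interpolation=2)
im=np.clip(im.astype(float)*1.0,0,255)
im=(255*(im/255)**.5).astype(np.uint8);cv2.imwrite('pics/c3.png',im)
print(proj(b,(.4554,.0217,.036)),proj(b,(.4554,.0217,.0265)))
E
```

```text
[228. 230. 219. 167. 110.  95. 136. 205. 232. 237. 238. 239. 236. 235.] [236. 237. 237. 238. 238. 236. 226. 169. 113. 110. 111. 119. 170. 218.
 228. 228.]
[226. 227. 220. 195. 155. 118. 107. 115. 171. 219. 230. 232. 234. 235.
 234. 234. 232. 231.] [235. 237. 237. 238. 237. 236. 236. 234. 226. 196. 147. 121. 121. 121.
 120. 124. 140. 174. 207. 221.]
[114 113 115 115 119 116 130 218 236 237 239 237 239 239] [108 108 112 111 113 112 113 120 163 218 239 241 241 241 240 241 241 241]
[315.67882547 339.48057799] [315.83546966 329.78717933]
```

View pics/c3.png

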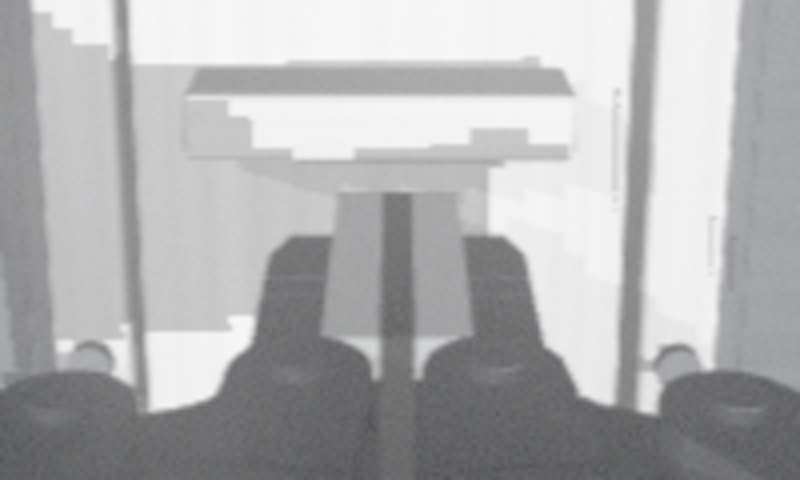

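The enlarged view and the unchanged strap width (edges at x≈246 and 383.5) show the strap still up. The tips appear to end higher than the TCP says, so I'll lower in small steps and watch the force.

{"method": "jog_arm", "body": {
  "plan": [
    [[0, 0, 0], [0, 0, 0.001], -1],
    [[0, 0, 0], [0, 0, 0.002], -1],
    [[0, 0, 0], [0, 0, 0.003], -1],
    [[0, 0, 0], [0, 0, 0.004], -1],
    [[0, 0, 0], [0, 0, 0.005], -1],
    [[0, 0, 0], [0, 0, 0.006], -1],
    [[0, 0, 0], [0, 0, 0.007], -1],
    [[0, 0, 0], [0, 0, 0.008], -1],
    [[0, 0, 0], [0, 0, 0.008], -1],
    [[0, 0, 0], [0, 0, 0.008], -1]
  ]
}}

```text
clock: 6.5
tcp_pos: [0.4842, 0.0194, 0.0177]
tcp_rot: [-3.14, 0.0, -1.616]
ft_force: [0.2, -0.1, -0.6]
gripper_width: 0.002
```

```bash
python3 - <<'E'
from h import *
s=snap('scene','s4')
a=s['pixels'][200:320,270:430,::-1];cv2.imwrite('pics/c4.png',cv2.resize(a,None,fx=5,fy=5,interpolation=2))
t=env.sense()['tcp_pos']
for p in (t,t+[0,0,.02],(.4842,.0195,.036),(.498,.019,.036)): print((proj(s,p)-[270,200])*5)
E
```

```text
[410.0190482  319.60177777]
[412.6335252  285.64886635]
[412.5296064  288.53857033]
[395.17235698 304.44987181]
```

View pics/c4.png

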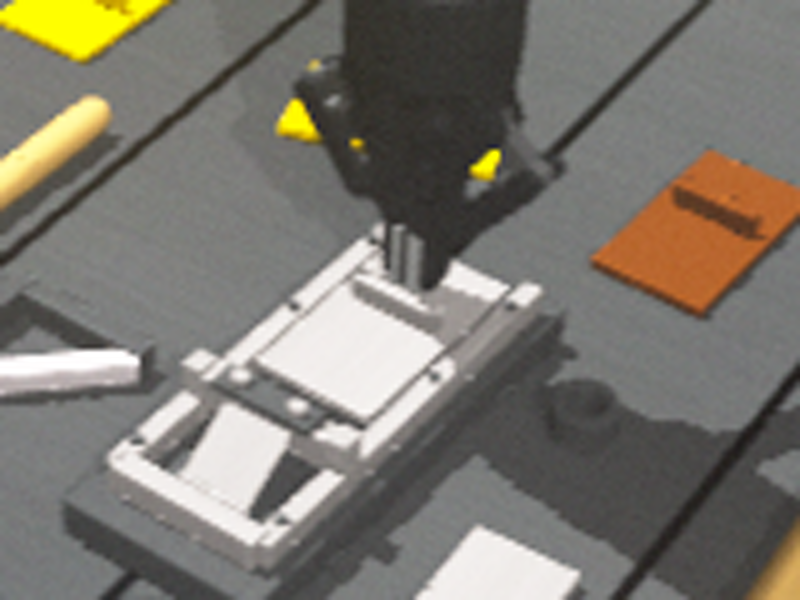

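The scene view shows the fingers just behind the rib, with their tips partly hidden by it and the strap not yet pressed. I'll go on down in soft steps.

{"method": "jog_arm", "body": {
  "plan": [
    [[0, 0, 0], [0, 0, 0.001], -1],
    [[0, 0, 0], [0, 0, 0.002], -1],
    [[0, 0, 0], [0, 0, 0.003], -1],
    [[0, 0, 0], [0, 0, 0.004], -1],
    [[0, 0, 0], [0, 0, 0.005], -1],
    [[0, 0, 0], [0, 0, 0.006], -1],
    [[0, 0, 0], [0, 0, 0.007], -1],
    [[0, 0, 0], [0, 0, 0.008], -1],
    [[0, 0, 0], [0, 0, 0.008], -1],
    [[0, 0, 0], [0, 0, 0.008], -1]
  ]
}}

```text
clock: 7.8
tcp_pos: [0.4847, 0.0194, 0.0106]
tcp_rot: [-3.14, 0.0, -1.616]
ft_force: [-3.2, 1.3, 8.7]
gripper_width: -0.0
```

Contact came at about z≈0.012, so the tips sit about 24 mm above the nominal TCP. Stiffness is about 10 N/mm. I'll keep pressing toward the bottom.

{"method": "jog_arm", "body": {
  "plan": [
    [[0, 0, 0], [0, 0, 0.002], -1],
    [[0, 0, 0], [0, 0, 0.0035], -1],
    [[0, 0, 0], [0, 0, 0.005], -1],
    [[0, 0, 0], [0, 0, 0.0065], -1],
    [[0, 0, 0], [0, 0, 0.0075], -1],
    [[0, 0, 0], [0, 0, 0.0085], -1],
    [[0, 0, 0], [0, 0, 0.0095], -1],
    [[0, 0, 0], [0, 0, 0.0105], -1],
    [[0, 0, 0], [0, 0, 0.011], -1],
    [[0, 0, 0], [0, 0, 0.011], -1]
  ]
}}

```text
clock: 9.05
tcp_pos: [0.4891, 0.0186, 0.0056]
tcp_rot: [-3.133, -0.001, -1.616]
ft_force: [-10.7, 1.4, 41.4]
gripper_width: -0.001
```

```bash
python3 - <<'E'
from h import *
go([.484,.0195,0])
s=snap('wrist','w5');g=cv2.cvtColor(s['pixels'],cv2.COLOR_RGB2GRAY)
print(g[60:150:2,320])
for z in (.036,.0265): print(proj(s,(.566,.0462,z)),proj(s,(.5638,-.0127,z)))
cv2.imwrite('pics/c5.png',cv2.resize(s['pixels'][60:360,160:480,::-1],None,fx=2,fy=2,interpolation=2))
E
```

```text
t 9.05 pos [0.4891 0.0186 0.0056] rot [-3.1332e+00 -1.3000e-03 -1.6155e+00] F [-10.7   1.4  41.4] T [0.31 1.93 0.08]
shift [-0.0007  0.0052  0.0055] turn [-0.0084 -0.0013  0.0005]
tool axes in world:
 [[-0.0447 -0.999   0.0083]
 [-0.999   0.0447 -0.0017]
 [ 0.0013 -0.0084 -1.    ]]
[ 74  73  73  78 103 107 107 104 105 104 106 106 108 105 110 108 111 110
 112 108 109 111 110 112 112 164 229 240 240 241 240 241 241 241 240 240
 241 241 241 241 241 242 241 241 241]
[234.80569624 121.79717978] [391.46147474 120.74244494]
[240.46341699 123.68895583] [386.49696844 122.70565048]
```

View pics/c5.png

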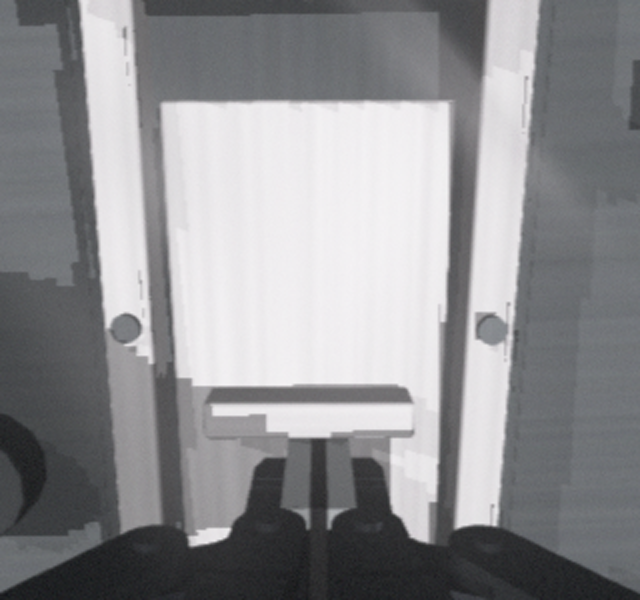

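The strap is fully down: its nose width is about 145 px, which matches z=26.5 mm. I read 41 N of press, with the fingertips touching the rib (crop y≈437). Now I push, holding the press offset.

{"method": "jog_arm", "body": {
  "plan": [
    [[-0.007, -0.001, 0], [-0.0005, 0.002, 0.006], -1],
    [[-0.007, -0.001, 0], [-0.0005, -0.001, 0.006], -1],
    [[-0.007, -0.001, 0], [-0.0005, -0.005, 0.006], -1],
    [[-0.007, -0.001, 0], [-0.0005, -0.009, 0.006], -1],
    [[-0.007, -0.001, 0], [-0.0005, -0.013, 0.006], -1],
    [[-0.007, -0.001, 0], [-0.0005, -0.017, 0.006], -1],
    [[-0.007, -0.001, 0], [-0.0005, -0.021, 0.006], -1],
    [[-0.007, -0.001, 0], [-0.0005, -0.025, 0.006], -1],
    [[-0.007, -0.001, 0], [-0.0005, -0.029, 0.006], -1],
    [[-0.007, -0.001, 0], [-0.0005, -0.032, 0.006], -1]
  ]
}}

```text
clock: 10.35
tcp_pos: [0.5253, 0.0167, 0.0055]
tcp_rot: [-3.134, -0.002, -1.615]
ft_force: [-10.4, -0.3, 36.2]
gripper_width: -0.0
```

```bash
python3 - <<'E'
from h import *
go([.484,.0195,0])
s=snap('wrist','w6')
cv2.imwrite('pics/c6.png',cv2.resize(s['pixels'][0:360,160:480,::-1],None,fx=1.6,fy=1.6,interpolation=2))
E
```

```text
t 10.35 pos [0.5253 0.0167 0.0055] rot [-3.1337e+00 -1.9000e-03 -1.6149e+00] F [-10.4  -0.3  36.2] T [0.07 1.7  0.01]
shift [-0.001   0.0414  0.0051] turn [-0.0079 -0.0019  0.0011]
tool axes in world:
 [[-0.0441 -0.999   0.0078]
 [-0.999   0.0441 -0.0023]
 [ 0.0019 -0.0079 -1.    ]]
```

View pics/c6.png

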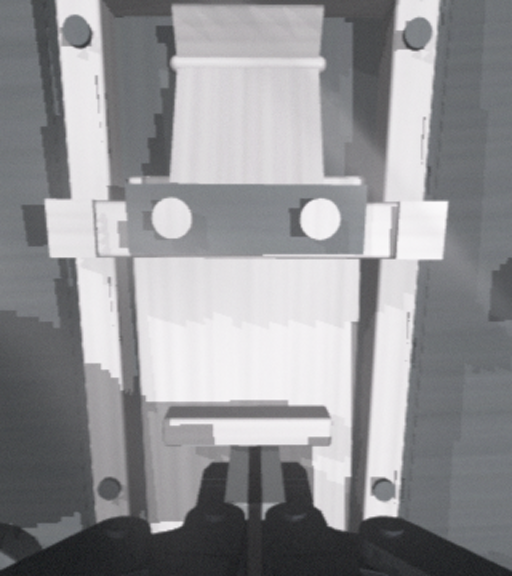

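The nose has passed under the bridge (its edge shows beyond the bar at about (135–360,180) in the crop). Press holds at 36 N. About 37 mm remain.

{"method": "jog_arm", "body": {
  "plan": [
    [[-0.007, -0.002, 0], [-0.0005, 0.002, 0.0065], -1],
    [[-0.007, -0.002, 0], [-0.0005, -0.001, 0.0065], -1],
    [[-0.007, -0.002, 0], [-0.0005, -0.005, 0.0065], -1],
    [[-0.007, -0.002, 0], [-0.0005, -0.009, 0.0065], -1],
    [[-0.007, -0.002, 0], [-0.0005, -0.013, 0.0065], -1],
    [[-0.007, -0.002, 0], [-0.0005, -0.016, 0.0065], -1],
    [[-0.007, -0.002, 0], [-0.0005, -0.019, 0.0065], -1],
    [[-0.007, -0.002, 0], [-0.0005, -0.022, 0.0065], -1],
    [[-0.007, -0.002, 0], [-0.0005, -0.024, 0.0065], -1],
    [[-0.007, -0.002, 0], [-0.0005, -0.026, 0.0065], -1]
  ]
}}

```text
clock: 11.65
tcp_pos: [0.5545, 0.0153, 0.0052]
tcp_rot: [-3.136, -0.001, -1.614]
ft_force: [-12.2, 1.0, 37.5]
gripper_width: -0.002
```

```bash
python3 - <<'E'
from h import *
go([.484,.0195,0])
E
```

```text
t 11.65 pos [0.5545 0.0153 0.0052] rot [-3.1365e+00 -1.4000e-03 -1.6141e+00] F [-12.2   1.   37.5] T [0.1  2.11 0.01]
shift [-0.0012  0.0707  0.0048] turn [-0.0051 -0.0014  0.0019]
tool axes in world:
 [[-0.0433 -0.999   0.005 ]
 [-0.9991  0.0433 -0.0016]
 [ 0.0014 -0.0051 -1.    ]]
```

{"method": "jog_arm", "body": {
  "plan": [
    [[-0.005, -0.001, 0], [-0.0005, 0.001, 0.0065], -1],
    [[-0.005, -0.001, 0], [-0.0005, -0.001, 0.0065], -1],
    [[-0.005, -0.001, 0], [-0.0005, -0.0025, 0.0065], -1],
    [[-0.005, -0.001, 0], [-0.0005, -0.004, 0.0065], -1],
    [[-0.005, -0.001, 0], [-0.0005, -0.0055, 0.0065], -1],
    [[-0.005, -0.001, 0], [-0.0005, -0.007, 0.0065], -1],
    [[-0.005, -0.001, 0], [-0.0005, -0.0085, 0.0065], -1],
    [[-0.005, -0.001, 0], [-0.0005, -0.0095, 0.0065], -1],
    [[-0.005, -0.001, 0], [-0.0005, -0.0105, 0.0065], -1],
    [[-0.005, -0.001, 0], [-0.0005, -0.0115, 0.0065], -1]
  ]
}}

```text
clock: 12.9
tcp_pos: [0.564, 0.0148, 0.0051]
tcp_rot: [3.133, -0.002, -1.612]
ft_force: [-35.7, -0.2, 59.8]
gripper_width: -0.003
```

```bash
python3 - <<'E'
from h import *
go([.484,.0195,0])
s=snap('wrist','w7')
cv2.imwrite('pics/c7.png',cv2.resize(s['pixels'][0:360,160:480,::-1],None,fx=1.6,fy=1.6,interpolation=2))
E
```

```text
t 12.9 pos [0.564  0.0148 0.0051] rot [ 3.1331e+00 -2.0000e-03 -1.6121e+00] F [-35.7  -0.2  59.8] T [-0.04  5.77  0.03]
shift [-0.0014  0.0801  0.0058] turn [ 0.0085 -0.0021  0.0039]
tool axes in world:
 [[-0.0413 -0.9991 -0.0086]
 [-0.9991  0.0413 -0.0017]
 [ 0.002   0.0085 -1.    ]]
```

View pics/c7.png

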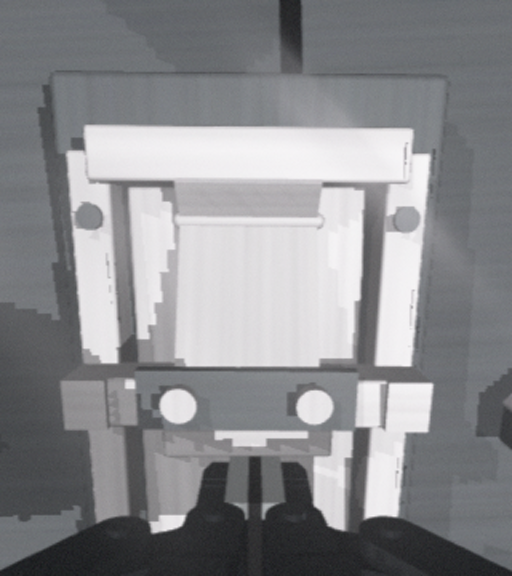

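The strap's nose is at the stop (crop y≈185). The push force jumped from 12 to 36 N and TCP+11 mm matches the expected rib position at home. I'll unload push and press together so nothing drags, then rise.

{"method": "jog_arm", "body": {
  "plan": [
    [[0.0085, -0.002, 0], [0, -0.0016, 0.005], -1],
    [[0.0085, -0.002, 0], [0, -0.0012, 0.0035], -1],
    [[0.0085, -0.002, 0], [0, -0.0007, 0.002], -1],
    [[0.0085, -0.002, 0], [0, 0, 0.0005], -1],
    [[0.0085, -0.002, 0], [0, 0.001, -0.001], -1],
    [[0.0085, -0.002, 0], [0, 0.002, -0.003], -1],
    [[0.0085, -0.002, 0], [0, 0.002, -0.008], -1],
    [[0.0085, -0.002, 0], [0, 0.002, -0.016], -1],
    [[0.0085, -0.002, 0], [0, 0.002, -0.028], -1],
    [[0.0085, -0.002, 0], [0, 0.002, -0.04], -1]
  ]
}}

```text
clock: 14.2
tcp_pos: [0.5627, 0.0149, 0.0463]
tcp_rot: [-3.141, -0.0, -1.612]
ft_force: [0.4, -0.3, -0.3]
gripper_width: -0.002
```

{"method": "jog_arm", "body": {
  "plan": [
    [[0, 0, 0], [0, 0, -0.02], -1],
    [[0, 0, 0], [0, 0, -0.045], -1],
    [[0, 0, 0], [0, 0, -0.07], -1],
    [[0, 0, 0], [0, 0.02, -0.08], -1],
    [[0, 0, 0], [0, 0.04, -0.08], -1],
    [[0, 0, 0], [0, 0.06, -0.08], -1],
    [[0, 0, 0], [0, 0.08, -0.08], -1],
    [[0, 0, 0], [0, 0.08, -0.08], -1],
    [[0, 0, 0], [0, 0.08, -0.08], -1],
    [[0, 0, 0], [0, 0.08, -0.08], -1]
  ]
}}

```text
clock: 15.45
tcp_pos: [0.4834, 0.0181, 0.1266]
tcp_rot: [-3.14, -0.0, -1.612]
ft_force: [-0.2, -0.4, 0.7]
gripper_width: -0.002
```

```bash
python3 - <<'E'
from h import *
go([.484,.0195,0])
s=snap('wrist','w8');t=snap('top','t8')
a=cv2.resize(s['pixels'][0:300,200:460,::-1],None,fx=1.95,fy=2,interpolation=2)
b=cv2.resize(t['pixels'][188:298,240:312,::-1],None,fx=4,fy=4,interpolation=2)
im=np.zeros((600,800,3),np.uint8);im[:600,:507]=a[:600,:507];im[:440,510:798]=b
cv2.imwrite('pics/c8.png',im)
c=np.array([.5656,.0155]);u=np.array([np.cos(.045),-np.sin(.045)])
for j,z in ((-32,.0265),(-35,.03),(10,.0385),(18,.0385),(78,.036)):
  p=[*(c+u*j/1000),z];q=proj(s,p);print(j,q,(q-[200,0])*[1.95,2])
E
```

```text
t 15.45 pos [0.4834 0.0181 0.1266] rot [-3.1402e+00 -2.0000e-04 -1.6122e+00] F [-0.2 -0.4  0.7] T [ 0.03  0.01 -0.  ]
shift [-0.0014 -0.0003  0.1266] turn [-0.0014 -0.0002  0.0038]
tool axes in world:
 [[-4.130e-02 -9.991e-01  1.400e-03]
 [-9.991e-01  4.130e-02 -2.000e-04]
 [ 2.000e-04 -1.400e-03 -1.000e+00]]
-32 [316.71053298 169.22723631] [227.58553931 338.45447262]
-35 [316.67419967 173.52854927] [227.51468935 347.05709855]
10 [316.7857847  109.40376711] [227.73228016 218.80753423]
18 [316.81894298  97.16026203] [227.79693882 194.32052407]
78 [317.10478069  -0.55649313] [228.35432235  -1.11298625]
```

View pics/c8.png

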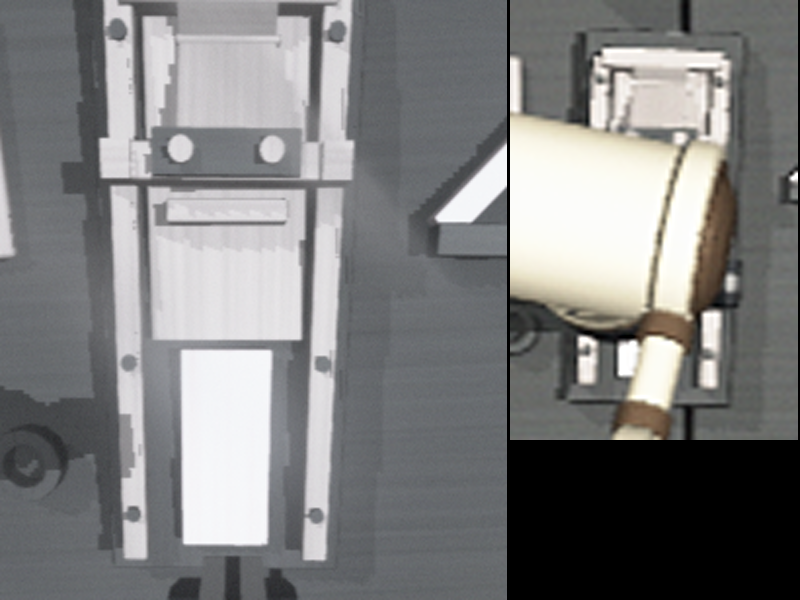

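The view shows the tail edge at y≈340 (338 predicted for fully home). The sprung bar is up behind it from y≈349, and the strap is flat under the bridge and leaf. The arm is clear with zero force, so I'm handing in.

```bash
python3 -c "
from plant import env
print(env.finish_job(), env.sense()['clock'])"
```

```text
the job is handed in; nothing more can be done
the job is handed in; nothing more can be done
```

The strap is loaded in the jig, fully home against the stop, and I handed the job in at about 15.5 s on the robot's clock. I pressed it down on its tread behind the rib and pushed it about 80 mm under the bridge and leaf spring. The measured downward press was 36–60 N throughout the push. I then unloaded push and press together and moved up and clear.

- **Last checks:** The push force jumped from 12 to 36 N when the strap reached the stop. In the final close view its tail lay within about 1 mm of the predicted home position, with the sprung bar up behind it. The robot was touching nothing, with sensed force about 0. I saw no bystanders moved in the final close view, but I took no final picture of the whole bench.
- **What disagreed:** The fingertips touched the strap at a TCP height about 20–24 mm below where I expected. I went down in small force-checked steps instead of trusting the TCP height. When pressed hard, the arm also drifted about 4 mm forward, which I allowed for in the moves.

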